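# Make up a marrow kit and a blood-film kit

### The arm

A 6-joint arm with a two-finger parallel gripper is mounted at the origin on the work surface. World frame = base frame: x ahead of the robot, y to its left, z up, the work surface at z = 0. Lengths are in m, angles in rad, forces in N, time in s.
With the tool pointing down it reaches from about 0.35 to 0.775 m from the base axis. Payload 5.5 kg.
Tool frame: the origin (TCP) lies at the very end of the fingers, on their centre line; the grasp point (between the pads) lies 19 mm behind it; z points along the fingers, y is the line along which they close (so a half turn about z gives the same grasp; the last joint's range is limited). The gripper opens to 85 mm and grips with 20 to 120 N. Pads are 22 mm wide; open, the fingers measure 114 mm over their backs; the gripper's body (76 mm by 85 mm) begins 54 mm behind the grasp point. The pads swing forward as they close: fully open they stand 13 mm farther back than shut.
Start: joints at [-1.291, 0.313, 0.046, 1.304, 0, 1.431], TCP at [0.234, -0.525, 0.195] pointing down, gripper open.
Joint ranges: [-2.76, 2.76], [-0.86, 1.69], [-1.03, 1.26], [-2.2, 2.34], [-1.47, 1.5], [-3.14, 3.14]. Speed limits (rad/s): [2.57, 2.57, 3.14, 3.14, 3.14, 3.14].

### API

Orientations are given as a unit quaternion [w, x, y, z].
In Python, from workcell import get_state, read_camera, hand_in gives the robot as it stands.
- The arm moves only by the tool send_rows, never from a script. Its argument "increments" is a list of rows, each an object of numbers: "dx", "dy", "dz": the shift along the world's x, y, z in units of 25 mm (1.0 is 25 mm); "roll": the turn about the world's z in units of 8 degrees (1.0 is 8 degrees); "claw": the opening, from -1 (shut) to 1 (fully open). In form: [{"dx": .., "dy": .., "dz": .., "roll": .., "claw": ..}, ...]. A call has exactly 5 rows; each row is the pose to reach, as a shift and turn from the pose commanded when the call began; what a row does not reach only later rows make up. A row lasts 1/8 s, in which the tool goes at most 62.5 mm and 10.7 degrees, less where a joint would pass 70% of its speed; a pose out of reach is approached as far as the arm can. A call with a gripper value outside its range is refused whole. The fingers move at their own pace and stop on an object; "grip_force" is the grip in N (left out, the last holds). Time passes only in rows, so rows that repeat a pose let the fingers close, or fill a call up. It gives the time, the measured TCP pose, the force, the opening and the grip force at its end, in the units of the state.
- get_state(): the state, without advancing time (a new reading comes with each control period).
- read_camera(name): name is "scene" or "top"; returns a dict with "image" (420x560x3 uint8, blue, green, red), "fx", "fy", "cx", "cy" (pixels), "world_to_cam" (4x4, takes a point from world to camera coordinates). Camera axes: x right, y up, looking along -z (the intrinsics and any distortion apply to the point x, -y, -z); pixel columns grow to the right and rows downward; lengths in m; the calibration is good to about 2 mm. A picture is of the moment at which its call begins. There is no depth.
- hand_in(): hands the job in; it is judged then, once.
The state is a dict: "clock": time; "joint_pos": joint angles; "qvel": joint speeds; "tau": joint torques, N m; "tcp_pos": TCP position; "orientation": TCP orientation; "wrist_force": force on the tool from outside, world axes, zero at the start; "ft_torque": the same for the moment, N m; "finger_gap": finger opening in m; "grip_force": force on a finger pad.
Only numpy, scipy, OpenCV 4.12 (cv2) and the standard library are available. Lean on these libraries where they do the work, as an engineer would, in place of code of your own. Each camera call takes 0.05 s, during which the arm holds its last target. There are 200 camera calls.

### The job

Make up the two bedside sampling kits from the stock on the bench mat: the marrow kit in the blue tray gets the green-capped container, the yellow-capped container and the pink slide mailer; the blood-film kit in the orange tray gets the purple-capped container and the white slide mailer. Stand each container upright down in a round well of its tray (either well) and lay each mailer flat down in the long pocket. The containers are filled, so never tip one over, and leave the red-capped container standing where it is.

Things in the scene. Friction and masses are not known exactly. Their poses are not given: they have to be found in the camera images.
- green_container: Upright plastic specimen container with a green screw cap: 70 mm tall in all; body 31 mm across and pale with a white label, cap 34 mm across and 17 mm high at the top; about 45 g, stands loose on the bench. Origin: centre of the underside; z up along its axis.
- yellow_container: Upright plastic specimen container with a yellow screw cap: 70 mm tall in all; body 31 mm across and pale with a white label, cap 34 mm across and 17 mm high at the top; about 45 g, stands loose on the bench. Origin: centre of the underside; z up along its axis.
- purple_container: Upright plastic specimen container with a purple screw cap: 70 mm tall in all; body 31 mm across and pale with a white label, cap 34 mm across and 17 mm high at the top; about 45 g, stands loose on the bench. Origin: centre of the underside; z up along its axis.
- red_container: Upright plastic specimen container with a red screw cap: 70 mm tall in all; body 31 mm across and pale with a white label, cap 34 mm across and 17 mm high at the top; about 45 g, stands loose on the bench. Origin: centre of the underside; z up along its axis. Not part of either kit.
- pink_mailer: Pink plastic slide mailer (a closed box for microscope slides), lying flat and loose: 86 mm long (its x axis), 34 mm wide (its y axis), 24 mm high, about 40 g; same use either way round. Origin: centre of the underside; z up.
- white_mailer: White plastic slide mailer (a closed box for microscope slides), lying flat and loose: 86 mm long (its x axis), 34 mm wide (its y axis), 24 mm high, about 40 g; same use either way round. Origin: centre of the underside; z up.
- blue_tray: Blue kit tray fixed to the bench, 140 (x) by 136 (y) by 14 mm high. Origin: centre of the underside, z up. Its face has recesses 8 mm deep (floors at z = 6 mm): a pocket 102 (x) by 50 mm (y) centred at (0, -35) mm for a mailer laid flat along the tray's x, and two round wells 50 mm across centred at (-33, 34) and (33, 34) mm for an upright container each.
- orange_tray: Orange kit tray fixed to the bench, 140 (x) by 136 (y) by 14 mm high. Origin: centre of the underside, z up. Its face has recesses 8 mm deep (floors at z = 6 mm): a pocket 102 (x) by 50 mm (y) centred at (0, -35) mm for a mailer laid flat along the tray's x, and two round wells 50 mm across centred at (-33, 34) and (33, 34) mm for an upright container each.
Things that resemble listed ones, but are neither listed nor needed, are in the scene too. There is more than one size of the pink_mailer; the job needs the larger.

How it is judged:
By the outcome, as a careful person would: the job done as asked, in the order asked, and still so for the second after the job is handed in, with the robot touching nothing.
It also fails if it takes over 131 s, if anything falls off the work surface, if the arm or the gripper's body presses on something with over 40 N, if the wrist force passes 120 N, or if a joint passes its speed limit or range.

## Working session

There is one attempt and no reset: what is moved stays moved. The work goes in short steps, Python scripts to look and compute and a tool call to move; the robot and the scene stay as the last step left them, time stands still between calls to the robot, and variables do not carry over. Pictures are saved under pics/ and viewed, at most 14 in all, crops included, and the job is handed in when it is done.

Besides the shell and the picture viewer there is one more tool, called after "Request:" by a JSON object that holds its "fn" and its "kwargs". send_rows: Moves the arm, as the interface text tells. Its arguments: {"type":"object","properties":{"increments":{"type":"array","items":{"type":"object","properties":{"dx":{"type":"number"},"dy":{"type":"number"},"dz":{"type":"number"},"roll":{"type":"number"},"claw":{"type":"number"}}}},"grip_force":{"type":"number"}},"required":["increments"]}

```bash
mkdir -p pics; python3 - <<'E'
from workcell import *
import cv2,numpy as np
for n in("top","scene"):
    c=read_camera(n); cv2.imwrite(f"pics/{n}0.png",cv2.resize(c["image"],(784,588),interpolation=cv2.INTER_CUBIC)); np.save(f"{n}.npy",c["image"])
    print(n,{k:(np.round(v,4).tolist() if k!="image" else 0) for k,v in c.items()})
print(get_state())
E
```

```text
top {'image': 0, 'fx': 395.5362, 'fy': 395.5362, 'cx': 280.1607, 'cy': 203.3243, 'world_to_cam': [[0.0138, -0.9998, 0.0124, -0.0229], [0.9858, 0.0157, 0.167, -0.5204], [-0.1672, 0.01, 0.9859, -0.8354], [0.0, 0.0, 0.0, 1.0]]}
scene {'image': 0, 'fx': 409.3625, 'fy': 409.3625, 'cx': 278.8079, 'cy': 211.7735, 'world_to_cam': [[0.1441, 0.9894, 0.016, -0.0849], [-0.5318, 0.0638, 0.8445, 0.256], [0.8345, -0.1302, 0.5354, -1.3818], [0.0, 0.0, 0.0, 1.0]]}
{'clock': 0.1, 'joint_pos': array([-1.29056981e+00,  3.13954535e-01,  4.51308641e-02,  1.30361123e+00,
        1.68663131e-05,  1.43120939e+00]), 'qvel': array([-0.00263616, -0.00238264,  0.00273153,  0.0007943 , -0.00274148,
       -0.00046494]), 'tau': array([ 5.00364607e-03, -4.81722522e+01,  2.99245852e+01,  1.26974474e-02,
       -3.48944020e-07, -4.39057558e-06]), 'tcp_pos': array([ 0.23422806, -0.52458349,  0.19399711]), 'orientation': array([-8.17856510e-04,  9.78050027e-01,  2.08368598e-01, -4.91524350e-05]), 'wrist_force': array([-0.09444155, -0.28007636, -0.75529071]), 'ft_torque': array([ 0.05289575,  0.01331102, -0.04855133]), 'grip_force': 0.0, 'finger_gap': 0.08556524996573045}
```

View pics/top0.png

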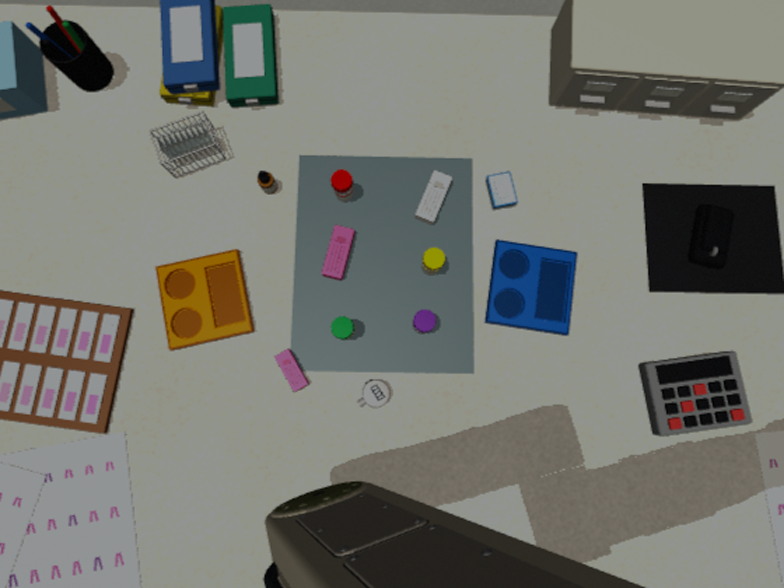

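View pics/scene0.png

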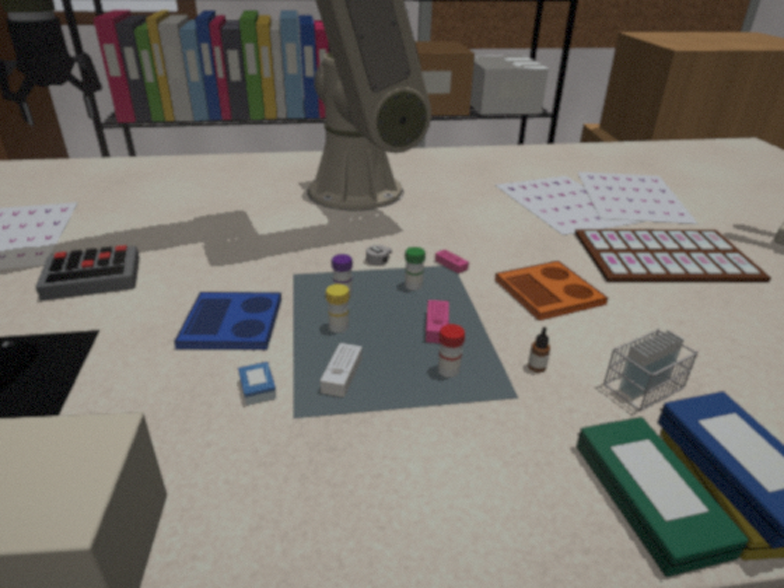

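The top view shows red (342,181), the white mailer (434,196), the large pink (339,252), a small pink (291,370, off the mat), yellow (434,259), purple (425,321) and green (343,328). The blue tray is at (531,287) and the orange at (205,299). The pink at (339,252) fits the description because it is the longer one and lies on the mat. I'll confirm that in enlarged crops.

```bash
python3 - <<'E'
import cv2,numpy as np
t=np.load("top.npy"); s=np.load("scene.npy")
g=lambda i:np.clip(255*(i/255.)**0.7,0,255).astype('uint8')
def crop(i,x0,y0,w,h,k,n):
    cv2.imwrite(n,g(cv2.resize(i[y0:y0+h,x0:x0+w],(w*k,h*k),interpolation=cv2.INTER_CUBIC)))
crop(t,192,105,160,150+35-35,5-0,"pics/c_mat.png")if 0 else crop(t,190,105,160,118*1+30,4,"pics/c_mat.png")
crop(s,205,165,150,130,4,"pics/c_scene.png")
a=t[165:255,105:190]; b=t[165:255,340:425]
cv2.imwrite("pics/c_tr.png",g(cv2.resize(np.hstack([a,b]),None,fx=4,fy=4,interpolation=cv2.INTER_CUBIC)))
E
```

```text
(no output)
```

View pics/c_mat.png

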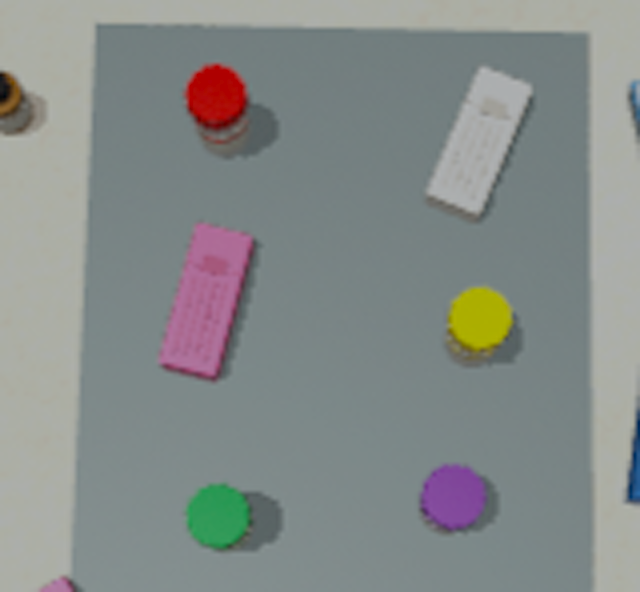

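View pics/c_scene.png

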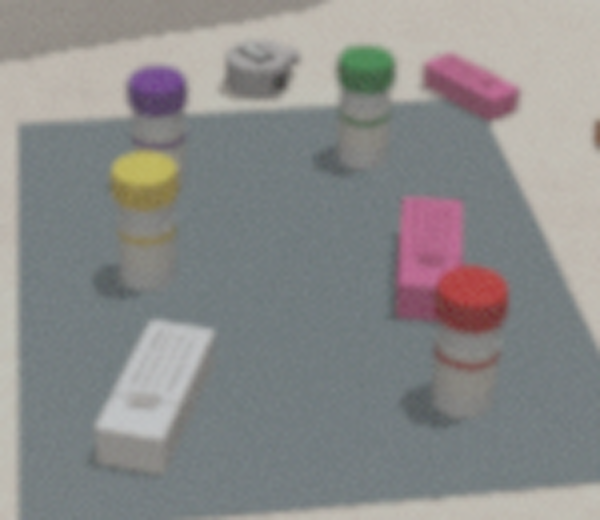

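View pics/c_tr.png

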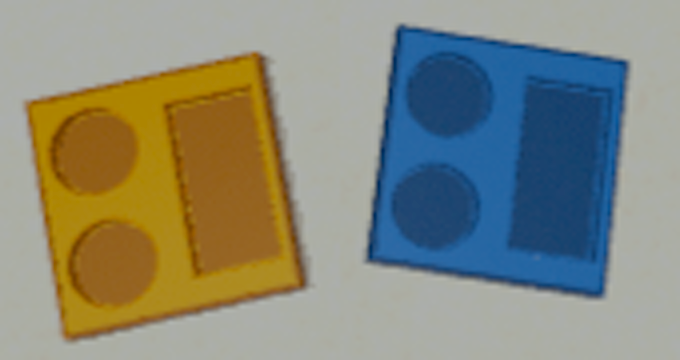

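The pink at crop (207,300), roughly 150 px long, is the larger mailer. The one off the mat is clearly smaller. Purple is a full-height container partly hidden behind yellow. Next I'll compute positions.

```bash
cat >geo.py <<'E'
import numpy as np
from workcell import read_camera
C={n:read_camera(n) for n in("top","scene")}
def w(n,p,z):
    c=C[n];M=c["world_to_cam"];R=M[:3,:3];t=M[:3,3]
    d=R.T@np.array([(p[0]-c["cx"])/c["fx"],-(p[1]-c["cy"])/c["fy"],-1]);o=-R.T@t
    return (o+d*(z-o[2])/d[2])[:2]*1000
T=lambda u,v,z:w("top",(190+(u-1.5)/4,105+(v-1.5)/4),z)
S=lambda u,v,z:w("scene",(205+(u-1.5)/4,165+(v-1.5)/4),z)
O=lambda u,v,z=.014:w("top",(105+(u-1.5)/4,165+(v-1.5)/4),z)
B=lambda u,v,z=.014:w("top",(340+(u-341.5)/4,165+(v-1.5)/4),z)
E
python3 - <<'E'
from geo import *
np.set_printoptions(precision=1,suppress=True)
for n,a,b in(("red",(217,96),(472,285)),("yel",(480,319),(146,167)),("pur",(454,497),(158,82)),("grn",(219,516),(366,60))): print(n,T(*a,.07),S(*b,.07))
def box(n,f,P,z):
    q=np.array([f(*p,z) for p in P]); l=(q[0]+q[1]-q[2]-q[3])/2; s=(q[1]+q[2]-q[0]-q[3])/2
    print(n,q.mean(0),"long",np.hypot(*l),np.degrees(np.arctan2(l[1],l[0])),"short",np.hypot(*s))
box("pink",T,[(198,224),(254,236),(214,374),(161,365)],.024)
box("white",T,[(484,67),(532,86),(477,212),(428,196)],.024)
box("Opocket",O,[(165,105),(250,88),(283,260),(197,275)],.014)
box("Bpocket",B,[(525,80),(610,92),(593,262),(508,248)],.014)
box("Otray",O,[(28,102),(260,54),(300,285),(67,338)],.014)
box("Btray",B,[(400,26),(629,62),(604,297),(368,262)],.014)
def wells(n,f,a,b):
    a=f(*a);b=f(*b);d=a-b;print(n,a,b,np.hypot(*d),np.degrees(np.arctan2(d[1],d[0])))
wells("O",O,(95,151),(113,263)); wells("B",B,(449,95),(436,206))
E
```

```text
red [683.5  68.2] [687.1  69. ]
yel [559.1 -78.4] [561.7 -77.6]
pur [461.7 -64.6] [469.2 -64.5]
grn [449.7  60.3] [456.2  59.8]
pink [578.3  74.5] long 84.63942222320375 -13.3753659438705 short 31.92290969627197
white [676.5 -82.4] long 84.80668621719423 -22.45630681818836 short 30.17795622930315
Opocket [506.1 257.6] long 101.47580029261051 14.158304012795181 short 49.079596352811485
Bpocket [ 521.2 -278.8] long 99.68970079106668 -7.634177057156616 short 49.35581637916665
Otray [498.7 291.1] long 137.70803746043734 13.392833751659674 short 133.60656387498156
Btray [ 526.2 -245. ] long 139.42090842784378 -8.403477394402419 short 135.11634637554434
O [522.4 332.1] [458.4 317. ] 65.81803673075547 13.282878548095205
B [ 564.2 -216.2] [ 499.  -207.2] 65.7309901127285 -7.8368028105190914
```

Request:
{"fn": "send_rows", "kwargs": {"increments": [{"dx": 0.7, "dy": 1.8, "roll": 1.3, "claw": 1}, {"dx": 1.4, "dy": 3.7, "roll": 2.6, "claw": 1}, {"dx": 2.1, "dy": 5.6, "roll": 3.9, "claw": 1}, {"dx": 2.8, "dy": 7.5, "roll": 5.2, "claw": 1}, {"dx": 3.5, "dy": 9.4, "roll": 6.5, "claw": 1}], "grip_force": 30}}

```text
schema error: expected keys dx, dy, dz, roll, claw
```

Request:
{"fn": "send_rows", "kwargs": {"increments": [{"dx": 0.7, "dy": 1.9, "roll": 1.3, "claw": 1}, {"dx": 1.4, "dy": 3.8, "roll": 2.6, "claw": 1}, {"dx": 2.1, "dy": 5.7, "roll": 3.9, "claw": 1}, {"dx": 2.8, "dy": 7.6, "roll": 5.2, "claw": 1}, {"dx": 3.5, "dy": 9.5, "roll": 6.5, "claw": 1}]}}

```text
schema error: expected keys dx, dy, dz, roll, claw
```

Request:
{"fn": "send_rows", "kwargs": {"increments": [{"dx": 0.5, "dy": 1.5, "roll": 1.3, "claw": 1}, {"dx": 1.0, "dy": 3.0, "roll": 2.6, "claw": 1}, {"dx": 1.72, "dy": 4.5, "dz": -0.5, "roll": 3.9, "claw": 1}, {"dx": 1.72, "dy": 4.5, "dz": -1, "roll": 5.2, "claw": 1}, {"dx": 1.72, "dy": 4.5, "dz": -2, "roll": 5.5, "claw": 1}]}}

```text
schema error: expected keys dx, dy, dz, roll, claw
```

All five keys are needed.

Request:
{"fn": "send_rows", "kwargs": {"increments": [{"dx": 0.7, "dy": 1.8, "dz": 0, "roll": 1.3, "claw": 1}, {"dx": 1.4, "dy": 3.7, "dz": 0, "roll": 2.6, "claw": 1}, {"dx": 2.1, "dy": 5.6, "dz": 0, "roll": 3.9, "claw": 1}, {"dx": 2.8, "dy": 7.5, "dz": 0, "roll": 5.2, "claw": 1}, {"dx": 3.5, "dy": 9.4, "dz": 0, "roll": 6.5, "claw": 1}], "grip_force": 30}}

```text
clock: 0.82
tcp_pos: [0.3221, -0.2885, 0.1948]
orientation: [0.0, 0.786, 0.618, 0.0]
wrist_force: [-0.1, -1.0, 0.9]
finger_gap: 0.0851
grip_force: 0.0
```

Request:
{"fn": "send_rows", "kwargs": {"increments": [{"dx": 0.7, "dy": 1.9, "dz": 0, "roll": 1.3, "claw": 1}, {"dx": 1.4, "dy": 3.8, "dz": 0, "roll": 2.6, "claw": 1}, {"dx": 2.1, "dy": 5.7, "dz": 0, "roll": 3.9, "claw": 1}, {"dx": 2.8, "dy": 7.6, "dz": 0, "roll": 5.2, "claw": 1}, {"dx": 3.5, "dy": 9.5, "dz": 0, "roll": 6.5, "claw": 1}]}}

```text
clock: 1.45
tcp_pos: [0.4097, -0.051, 0.1949]
orientation: [0.0, 0.435, 0.9, 0.0]
wrist_force: [1.0, -0.3, -1.0]
finger_gap: 0.0853
grip_force: 0.0
```

Request:
{"fn": "send_rows", "kwargs": {"increments": [{"dx": 0.5, "dy": 1.5, "dz": 0, "roll": 1.3, "claw": 1}, {"dx": 1.0, "dy": 3.0, "dz": 0, "roll": 2.6, "claw": 1}, {"dx": 1.72, "dy": 4.5, "dz": -0.5, "roll": 3.9, "claw": 1}, {"dx": 1.72, "dy": 4.5, "dz": -1, "roll": 5.2, "claw": 1}, {"dx": 1.72, "dy": 4.5, "dz": -2, "roll": 5.5, "claw": 1}]}}

```text
clock: 2.08
tcp_pos: [0.4532, 0.0606, 0.1449]
orientation: [0.001, 0.067, 0.998, 0.0]
wrist_force: [0.0, 0.4, 1.6]
finger_gap: 0.0854
grip_force: 0.0
```

Request:
{"fn": "send_rows", "kwargs": {"increments": [{"dx": 0, "dy": 0, "dz": -1, "roll": 0, "claw": 1}, {"dx": 0, "dy": 0, "dz": -2.2, "roll": 0, "claw": 1}, {"dx": 0, "dy": 0, "dz": -3.4, "roll": 0, "claw": 1}, {"dx": 0, "dy": 0, "dz": -4.4, "roll": 0, "claw": 1}, {"dx": 0, "dy": 0, "dz": -5.1, "roll": 0, "claw": 1}]}}

```text
clock: 2.7
tcp_pos: [0.4515, 0.0599, 0.0161]
orientation: [-0.001, 0.069, 0.998, 0.0]
wrist_force: [-0.6, 0.2, 0.3]
finger_gap: 0.0853
grip_force: 0.0
```

Request:
{"fn": "send_rows", "kwargs": {"increments": [{"dx": 0, "dy": 0, "dz": 0, "roll": 0, "claw": 0}, {"dx": 0, "dy": 0, "dz": 0, "roll": 0, "claw": -0.2}, {"dx": 0, "dy": 0, "dz": 0, "roll": 0, "claw": -0.4}, {"dx": 0, "dy": 0, "dz": 0, "roll": 0, "claw": -0.6}, {"dx": 0, "dy": 0, "dz": 0, "roll": 0, "claw": -1}]}}

```text
clock: 3.32
tcp_pos: [0.4535, 0.0599, 0.0184]
orientation: [0.001, 0.069, 0.998, 0.0]
wrist_force: [-0.5, 1.0, 6.3]
finger_gap: 0.0327
grip_force: 29.9
```

Request:
{"fn": "send_rows", "kwargs": {"increments": [{"dx": 0, "dy": 0, "dz": 0, "roll": 0, "claw": -1}, {"dx": 0, "dy": 0, "dz": 0, "roll": 0, "claw": -1}, {"dx": 0, "dy": 0, "dz": 0, "roll": 0, "claw": -1}, {"dx": 0, "dy": 0, "dz": 0.2, "roll": 0, "claw": -1}, {"dx": 0, "dy": 0, "dz": 0.6, "roll": 0, "claw": -1}]}}

```text
clock: 3.95
tcp_pos: [0.4516, 0.0599, 0.0324]
orientation: [-0.001, 0.069, 0.998, 0.0]
wrist_force: [0.1, -0.2, -0.8]
finger_gap: 0.0327
grip_force: 29.9
```

Request:
{"fn": "send_rows", "kwargs": {"increments": [{"dx": 0, "dy": 0, "dz": 0.7, "roll": 0, "claw": -1}, {"dx": 0, "dy": 0, "dz": 1.5, "roll": 0, "claw": -1}, {"dx": 0, "dy": 0, "dz": 2.4, "roll": 0, "claw": -1}, {"dx": 0, "dy": -0.3, "dz": 3.2, "roll": 0, "claw": -1}, {"dx": 0, "dy": -1, "dz": 3.5, "roll": 0, "claw": -1}]}}

```text
clock: 4.58
tcp_pos: [0.4531, 0.035, 0.1217]
orientation: [0.001, 0.069, 0.998, 0.0]
wrist_force: [0.3, -0.0, -1.0]
finger_gap: 0.0326
grip_force: 29.9
```

```bash
python3 - <<'E'
from workcell import *
import cv2
i=read_camera("scene")["image"][150:300,190:390]
cv2.imwrite("pics/g1.png",cv2.resize(i,None,fx=3.5,fy=3.5,interpolation=cv2.INTER_CUBIC))
E
```

```text
(no output)
```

View pics/g1.png

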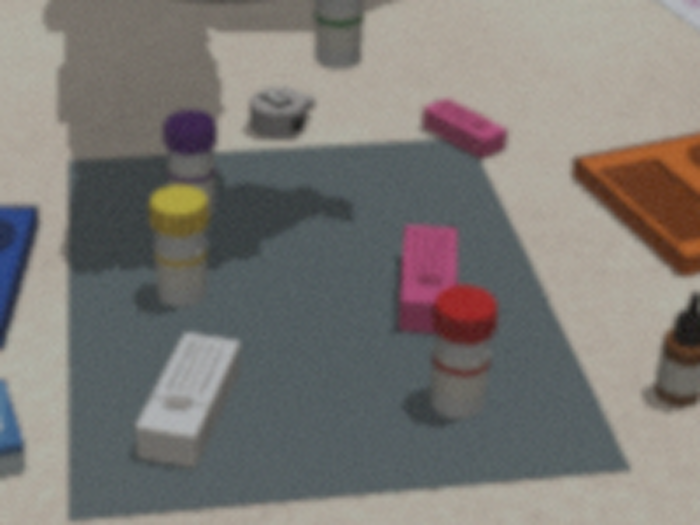

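The green container is held upright (340,30) and nothing else was disturbed.

Request:
{"fn": "send_rows", "kwargs": {"increments": [{"dx": 0.2, "dy": -1.2, "dz": 0, "roll": 0, "claw": -1}, {"dx": 0.6, "dy": -3, "dz": 0, "roll": 0, "claw": -1}, {"dx": 1.0, "dy": -5, "dz": 0, "roll": 0, "claw": -1}, {"dx": 1.4, "dy": -7, "dz": 0, "roll": 0, "claw": -1}, {"dx": 1.7, "dy": -8.8, "dz": 0, "roll": 0, "claw": -1}]}}

```text
clock: 5.25
tcp_pos: [0.495, -0.1867, 0.1199]
orientation: [0.0, 0.07, 0.998, 0.0]
wrist_force: [0.0, -0.7, -0.4]
finger_gap: 0.0322
grip_force: 30.0
```

Request:
{"fn": "send_rows", "kwargs": {"increments": [{"dx": 0.17, "dy": -0.9, "dz": 0, "roll": 0, "claw": -1}, {"dx": 0.17, "dy": -0.9, "dz": -0.6, "roll": 0, "claw": -1}, {"dx": 0.17, "dy": -0.9, "dz": -1.4, "roll": 0, "claw": -1}, {"dx": 0.17, "dy": -0.9, "dz": -2.3, "roll": 0, "claw": -1}, {"dx": 0.17, "dy": -0.9, "dz": -3, "roll": 0, "claw": -1}]}}

```text
clock: 5.88
tcp_pos: [0.4978, -0.2049, 0.043]
orientation: [-0.001, 0.068, 0.998, 0.001]
wrist_force: [-0.1, 0.8, -0.9]
finger_gap: 0.0329
grip_force: 30.0
```

Request:
{"fn": "send_rows", "kwargs": {"increments": [{"dx": 0, "dy": 0, "dz": -0.3, "roll": 0, "claw": -1}, {"dx": 0, "dy": 0, "dz": -0.6, "roll": 0, "claw": -1}, {"dx": 0, "dy": 0, "dz": -0.75, "roll": 0, "claw": -1}, {"dx": 0, "dy": 0, "dz": -0.85, "roll": 0, "claw": -1}, {"dx": 0, "dy": 0, "dz": -0.85, "roll": 0, "claw": -1}]}}

```text
clock: 6.5
tcp_pos: [0.4997, -0.2077, 0.0245]
orientation: [0.001, 0.069, 0.998, 0.0]
wrist_force: [0.1, 1.1, 3.0]
finger_gap: 0.0325
grip_force: 30.4
```

Request:
{"fn": "send_rows", "kwargs": {"increments": [{"dx": 0, "dy": 0, "dz": -0.03, "roll": 0, "claw": -1}, {"dx": 0, "dy": 0, "dz": -0.05, "roll": 0, "claw": -1}, {"dx": 0, "dy": 0, "dz": -0.05, "roll": 0, "claw": -1}, {"dx": 0, "dy": 0, "dz": -0.05, "roll": 0, "claw": -1}, {"dx": 0, "dy": 0, "dz": -0.05, "roll": 0, "claw": -1}]}}

```text
clock: 7.12
tcp_pos: [0.5002, -0.2077, 0.0244]
orientation: [0.001, 0.069, 0.998, -0.0]
wrist_force: [-1.5, 4.6, 12.0]
finger_gap: 0.0324
grip_force: 31.2
```

Request:
{"fn": "send_rows", "kwargs": {"increments": [{"dx": 0, "dy": 0, "dz": 0.03, "roll": 0, "claw": -0.2}, {"dx": 0, "dy": 0, "dz": 0.03, "roll": 0, "claw": 0}, {"dx": 0, "dy": 0, "dz": 0.03, "roll": 0, "claw": 0.2}, {"dx": 0, "dy": 0, "dz": 0.03, "roll": 0, "claw": 0.3}, {"dx": 0, "dy": 0, "dz": 0.03, "roll": 0, "claw": 0.3}]}}

```text
clock: 7.75
tcp_pos: [0.499, -0.2076, 0.0229]
orientation: [-0.0, 0.069, 0.998, 0.0]
wrist_force: [-0.4, 0.2, -0.6]
finger_gap: 0.0555
grip_force: 0.0
```

Request:
{"fn": "send_rows", "kwargs": {"increments": [{"dx": 0, "dy": 0, "dz": 0.4, "roll": 0, "claw": 0.4}, {"dx": 0, "dy": 0, "dz": 1.5, "roll": 0, "claw": 0.4}, {"dx": 0, "dy": 0, "dz": 3, "roll": 0, "claw": 0.4}, {"dx": 0, "dy": 0, "dz": 4.2, "roll": 0, "claw": 0.4}, {"dx": 0.2, "dy": 0.5, "dz": 4.6, "roll": 0, "claw": 0.6}]}}

```text
clock: 8.38
tcp_pos: [0.5055, -0.196, 0.1407]
orientation: [0.002, 0.07, 0.998, -0.001]
wrist_force: [0.1, 0.3, 0.2]
finger_gap: 0.0684
grip_force: 0.0
```

Request:
{"fn": "send_rows", "kwargs": {"increments": [{"dx": 0.7, "dy": 1.4, "dz": 0, "roll": 0, "claw": 1}, {"dx": 1.4, "dy": 3.0, "dz": 0, "roll": 0, "claw": 1}, {"dx": 2.2, "dy": 4.7, "dz": 0, "roll": 0, "claw": 1}, {"dx": 2.2, "dy": 4.7, "dz": -0.3, "roll": 0, "claw": 1}, {"dx": 2.2, "dy": 4.7, "dz": -1, "roll": 0, "claw": 1}]}}

```text
clock: 9.0
tcp_pos: [0.5593, -0.0768, 0.1126]
orientation: [0.0, 0.068, 0.998, -0.0]
wrist_force: [-0.8, 0.4, -0.4]
finger_gap: 0.0855
grip_force: 0.0
```

```bash
python3 - <<'E'
from workcell import *
import cv2,numpy as np
print(get_state()["tcp_pos"])
a=read_camera("scene")["image"][170:290,100:300]
b=read_camera("top")["image"][100:260,290:430]
cv2.imwrite("pics/g2.png",np.vstack([cv2.resize(a,(600,360)),cv2.resize(b[50:,:],(305,240)).repeat(1,0) if 0 else np.pad(cv2.resize(b,(210,240)),((0,0),(0,390),(0,0)))]))
E
```

```text
[ 0.55932319 -0.07679592  0.11260157]
```

View pics/g2.png

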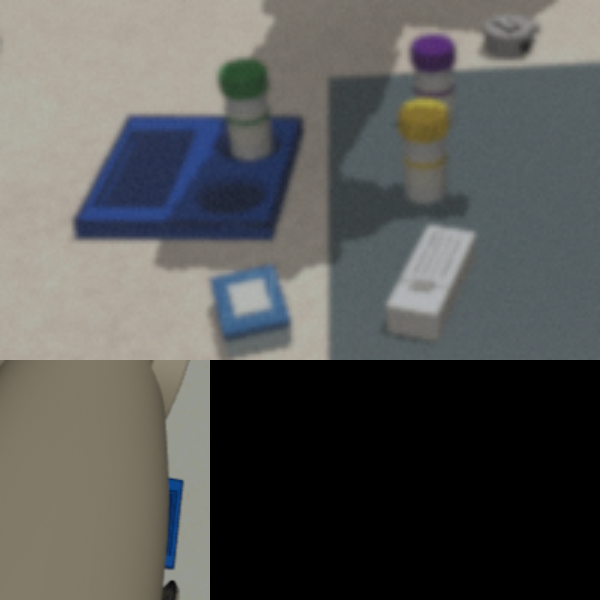

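```bash
python3 - <<'E'
from geo import *
c=C["scene"];M=c["world_to_cam"]
for p in((.5,-.207),(.56,-.077)):
  for z in(.006,.059,.076):
    q=M@np.array([*p,z,1]);u=c["cx"]+c["fx"]*q[0]/-q[2];v=c["cy"]-c["fy"]*q[1]/-q[2]
    print(p,z,(u-100)*3,(v-170)*3)
E
```

```text
(0.5, -0.207) 0.006 250.422995212184 149.0541030993081
(0.5, -0.207) 0.059 242.61716835373073 89.12778260021287
(0.5, -0.207) 0.076 240.00878682170548 69.10290752848562
(0.56, -0.077) 0.006 426.97042311992936 182.11504322516697
(0.56, -0.077) 0.059 424.60785212293325 120.98795592149511
(0.56, -0.077) 0.076 423.817164341207 100.53039459318873
```

Green is upright in the near well, and the projection agrees. Yellow is next.

Request:
{"fn": "send_rows", "kwargs": {"increments": [{"dx": 0, "dy": -0.04, "dz": -0.8, "roll": 0, "claw": 1}, {"dx": 0, "dy": -0.04, "dz": -1.8, "roll": 0, "claw": 1}, {"dx": 0, "dy": -0.04, "dz": -2.8, "roll": 0, "claw": 1}, {"dx": 0, "dy": -0.04, "dz": -3.5, "roll": 0, "claw": 1}, {"dx": 0, "dy": -0.04, "dz": -3.8, "roll": 0, "claw": 1}]}}

```text
clock: 9.82
tcp_pos: [0.5586, -0.079, 0.0176]
orientation: [-0.0, 0.07, 0.998, 0.0]
wrist_force: [-0.4, -0.3, 0.3]
finger_gap: 0.0852
grip_force: 0.0
```

Request:
{"fn": "send_rows", "kwargs": {"increments": [{"dx": 0, "dy": 0, "dz": 0, "roll": 0, "claw": 0}, {"dx": 0, "dy": 0, "dz": 0, "roll": 0, "claw": -0.2}, {"dx": 0, "dy": 0, "dz": 0, "roll": 0, "claw": -0.4}, {"dx": 0, "dy": 0, "dz": 0, "roll": 0, "claw": -0.6}, {"dx": 0, "dy": 0, "dz": 0, "roll": 0, "claw": -1}]}}

```text
clock: 10.45
tcp_pos: [0.56, -0.0788, 0.0191]
orientation: [0.001, 0.069, 0.998, -0.0]
wrist_force: [-0.6, 0.6, 6.1]
finger_gap: 0.0324
grip_force: 29.8
```

Request:
{"fn": "send_rows", "kwargs": {"increments": [{"dx": 0, "dy": 0, "dz": 0, "roll": 0, "claw": -1}, {"dx": 0, "dy": 0, "dz": 0, "roll": 0, "claw": -1}, {"dx": 0, "dy": 0, "dz": 0, "roll": 0, "claw": -1}, {"dx": 0, "dy": 0, "dz": 0.2, "roll": 0, "claw": -1}, {"dx": 0, "dy": 0, "dz": 0.6, "roll": 0, "claw": -1}]}}

```text
clock: 11.08
tcp_pos: [0.5584, -0.0784, 0.0329]
orientation: [-0.001, 0.069, 0.998, 0.0]
wrist_force: [-0.3, 0.6, -0.2]
finger_gap: 0.0328
grip_force: 29.9
```

Request:
{"fn": "send_rows", "kwargs": {"increments": [{"dx": 0, "dy": 0, "dz": 0.7, "roll": 0, "claw": -1}, {"dx": 0, "dy": 0, "dz": 1.5, "roll": 0, "claw": -1}, {"dx": 0, "dy": 0, "dz": 2.4, "roll": 0, "claw": -1}, {"dx": 0, "dy": 0, "dz": 3.2, "roll": 0, "claw": -1}, {"dx": 0, "dy": -0.5, "dz": 3.5, "roll": 0, "claw": -1}]}}

```text
clock: 11.7
tcp_pos: [0.5598, -0.0912, 0.1223]
orientation: [0.001, 0.069, 0.998, -0.0]
wrist_force: [0.7, -0.0, -1.1]
finger_gap: 0.0326
grip_force: 29.9
```

Request:
{"fn": "send_rows", "kwargs": {"increments": [{"dx": 0, "dy": -0.8, "dz": 0, "roll": 0, "claw": -1}, {"dx": 0.1, "dy": -2, "dz": 0, "roll": 0, "claw": -1}, {"dx": 0.17, "dy": -3.4, "dz": 0, "roll": 0, "claw": -1}, {"dx": 0.17, "dy": -4.5, "dz": 0, "roll": 0, "claw": -1}, {"dx": 0.17, "dy": -5.0, "dz": 0, "roll": 0, "claw": -1}]}}

```text
clock: 12.32
tcp_pos: [0.5624, -0.2186, 0.1192]
orientation: [-0.001, 0.071, 0.997, 0.0]
wrist_force: [0.5, -0.3, -0.4]
finger_gap: 0.0323
grip_force: 29.9
```

Request:
{"fn": "send_rows", "kwargs": {"increments": [{"dx": 0, "dy": 0, "dz": -0.4, "roll": 0, "claw": -1}, {"dx": 0, "dy": 0, "dz": -1, "roll": 0, "claw": -1}, {"dx": 0, "dy": 0, "dz": -1.8, "roll": 0, "claw": -1}, {"dx": 0, "dy": 0, "dz": -2.6, "roll": 0, "claw": -1}, {"dx": 0, "dy": 0, "dz": -3.1, "roll": 0, "claw": -1}]}}

```text
clock: 12.95
tcp_pos: [0.5623, -0.2143, 0.041]
orientation: [-0.001, 0.069, 0.998, 0.001]
wrist_force: [-0.4, -0.1, -0.4]
finger_gap: 0.0325
grip_force: 29.9
```

Request:
{"fn": "send_rows", "kwargs": {"increments": [{"dx": 0, "dy": 0, "dz": -0.3, "roll": 0, "claw": -1}, {"dx": 0, "dy": 0, "dz": -0.6, "roll": 0, "claw": -1}, {"dx": 0, "dy": 0, "dz": -0.75, "roll": 0, "claw": -1}, {"dx": 0, "dy": 0, "dz": -0.8, "roll": 0, "claw": -1}, {"dx": 0, "dy": 0, "dz": -0.8, "roll": 0, "claw": -1}]}}

```text
clock: 13.58
tcp_pos: [0.5644, -0.2162, 0.0252]
orientation: [0.001, 0.069, 0.998, -0.0]
wrist_force: [-1.9, 2.5, 9.4]
finger_gap: 0.0327
grip_force: 30.7
```

Request:
{"fn": "send_rows", "kwargs": {"increments": [{"dx": 0, "dy": 0, "dz": 0, "roll": 0, "claw": -0.2}, {"dx": 0, "dy": 0, "dz": 0, "roll": 0, "claw": 0}, {"dx": 0, "dy": 0, "dz": 0, "roll": 0, "claw": 0.2}, {"dx": 0, "dy": 0, "dz": 0, "roll": 0, "claw": 0.3}, {"dx": 0, "dy": 0, "dz": 0, "roll": 0, "claw": 0.3}]}}

```text
clock: 14.2
tcp_pos: [0.5633, -0.2161, 0.0229]
orientation: [-0.0, 0.069, 0.998, 0.0]
wrist_force: [0.2, 0.4, 0.1]
finger_gap: 0.0554
grip_force: 0.0
```

Request:
{"fn": "send_rows", "kwargs": {"increments": [{"dx": 0, "dy": 0, "dz": 0.4, "roll": 0, "claw": 0.4}, {"dx": 0, "dy": 0, "dz": 1.5, "roll": 0, "claw": 0.4}, {"dx": 0, "dy": 0, "dz": 3, "roll": 0, "claw": 0.4}, {"dx": 0, "dy": 0.2, "dz": 4, "roll": 0, "claw": 0.4}, {"dx": 0, "dy": 1, "dz": 4.5, "roll": 0, "claw": 0.6}]}}

```text
clock: 14.82
tcp_pos: [0.5644, -0.1917, 0.1379]
orientation: [0.002, 0.07, 0.998, -0.001]
wrist_force: [0.4, -0.8, -0.0]
finger_gap: 0.0687
grip_force: 0.0
```

Request:
{"fn": "send_rows", "kwargs": {"increments": [{"dx": 0.1, "dy": 2, "dz": 0, "roll": -0.2, "claw": 1}, {"dx": 0.2, "dy": 4.2, "dz": 0, "roll": -0.4, "claw": 1}, {"dx": 0.4, "dy": 6.4, "dz": 0, "roll": -0.7, "claw": 1}, {"dx": 0.6, "dy": 8.6, "dz": 0, "roll": -0.7, "claw": 1}, {"dx": 0.6, "dy": 10.6, "dz": 0, "roll": -0.7, "claw": 1}]}}

```text
clock: 15.45
tcp_pos: [0.5775, 0.0769, 0.1353]
orientation: [-0.0, 0.117, 0.993, 0.0]
wrist_force: [-0.3, -0.6, -0.6]
finger_gap: 0.0853
grip_force: 0.0
```

Request:
{"fn": "send_rows", "kwargs": {"increments": [{"dx": 0, "dy": 0, "dz": -0.5, "roll": 0, "claw": 1}, {"dx": 0, "dy": 0, "dz": -1.3, "roll": 0, "claw": 1}, {"dx": 0, "dy": 0, "dz": -2, "roll": 0, "claw": 1}, {"dx": 0, "dy": 0, "dz": -2.5, "roll": 0, "claw": 1}, {"dx": 0, "dy": 0, "dz": -2.5, "roll": 0, "claw": 1}]}}

```text
clock: 16.08
tcp_pos: [0.577, 0.0736, 0.0717]
orientation: [-0.001, 0.118, 0.993, -0.0]
wrist_force: [0.2, -0.2, 0.4]
finger_gap: 0.0854
grip_force: 0.0
```

```bash
python3 - <<'E'
from workcell import *
import cv2,numpy as np
print(get_state()["tcp_pos"])
a=read_camera("scene")["image"][160:300,100:370]
cv2.imwrite("pics/g3.png",cv2.resize(a,None,fx=2.9,fy=2.9,interpolation=cv2.INTER_CUBIC))
E
```

```text
[0.57701725 0.07360334 0.07172192]
```

View pics/g3.png

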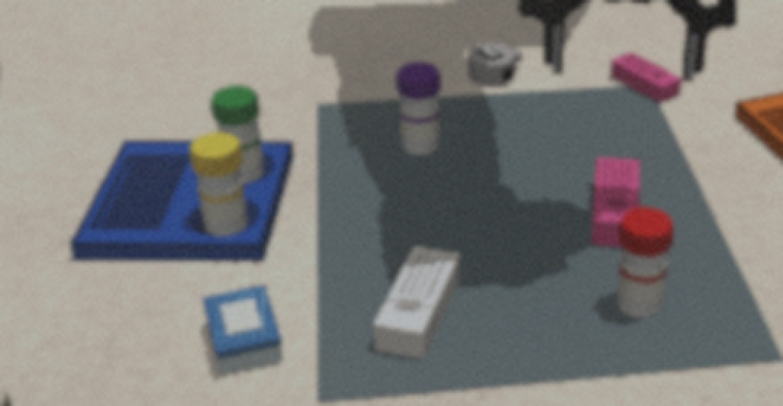

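Yellow (224,190) and green stand in the blue wells. The gripper is above the larger pink mailer.

Request:
{"fn": "send_rows", "kwargs": {"increments": [{"dx": 0.05, "dy": 0.03, "dz": -0.6, "roll": 0, "claw": 1}, {"dx": 0.05, "dy": 0.03, "dz": -1.3, "roll": 0, "claw": 1}, {"dx": 0.05, "dy": 0.03, "dz": -2, "roll": 0, "claw": 1}, {"dx": 0.05, "dy": 0.03, "dz": -2.4, "roll": 0, "claw": 1}, {"dx": 0.05, "dy": 0.03, "dz": -2.5, "roll": 0, "claw": 1}]}}

```text
clock: 16.75
tcp_pos: [0.5792, 0.0746, 0.0098]
orientation: [-0.001, 0.118, 0.993, -0.0]
wrist_force: [0.0, 0.3, 0.1]
finger_gap: 0.0856
grip_force: 0.0
```

Request:
{"fn": "send_rows", "kwargs": {"increments": [{"dx": 0, "dy": 0, "dz": 0, "roll": 0, "claw": 0}, {"dx": 0, "dy": 0, "dz": 0, "roll": 0, "claw": -0.2}, {"dx": 0, "dy": 0, "dz": 0, "roll": 0, "claw": -0.4}, {"dx": 0, "dy": 0, "dz": 0, "roll": 0, "claw": -0.6}, {"dx": 0, "dy": 0, "dz": 0, "roll": 0, "claw": -1}]}}

```text
clock: 17.38
tcp_pos: [0.5797, 0.0746, 0.0107]
orientation: [0.0, 0.118, 0.993, 0.0]
wrist_force: [-0.2, -0.5, 0.7]
finger_gap: 0.0007
grip_force: 0.0
```

Request:
{"fn": "send_rows", "kwargs": {"increments": [{"dx": 0, "dy": 0, "dz": 0, "roll": 0, "claw": -1}, {"dx": 0, "dy": 0, "dz": 0, "roll": 0, "claw": -1}, {"dx": 0, "dy": 0, "dz": 0, "roll": 0, "claw": -1}, {"dx": 0, "dy": 0, "dz": 0.2, "roll": 0, "claw": -1}, {"dx": 0, "dy": 0, "dz": 0.6, "roll": 0, "claw": -1}]}}

```text
clock: 18.0
tcp_pos: [0.5793, 0.0746, 0.0258]
orientation: [-0.0, 0.118, 0.993, -0.0]
wrist_force: [-1.0, 0.9, -0.2]
finger_gap: -0.0003
grip_force: 0.0
```

Request:
{"fn": "send_rows", "kwargs": {"increments": [{"dx": 0, "dy": 0, "dz": 0.7, "roll": 0, "claw": -1}, {"dx": 0, "dy": 0, "dz": 1.5, "roll": 0, "claw": -1}, {"dx": 0, "dy": 0, "dz": 2.5, "roll": 0, "claw": -1}, {"dx": 0, "dy": 0, "dz": 3.5, "roll": 0, "claw": -1}, {"dx": 0, "dy": 0, "dz": 4, "roll": 0, "claw": -1}]}}

```text
clock: 18.62
tcp_pos: [0.5806, 0.0746, 0.1279]
orientation: [0.002, 0.118, 0.993, 0.0]
wrist_force: [1.2, 0.0, -0.1]
finger_gap: 0.0003
grip_force: 0.0
```

The fingers shut on nothing, so I need to look.

```bash
python3 - <<'E'
from workcell import *
import cv2,numpy as np
a=read_camera("scene")["image"][110:290,200:370]
b=read_camera("top")["image"][100:280,170:340]
cv2.imwrite("pics/g4.png",cv2.resize(np.hstack([a,b]),None,fx=2.3,fy=2.3,interpolation=cv2.INTER_CUBIC))
E
```

```text
(no output)
```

View pics/g4.png

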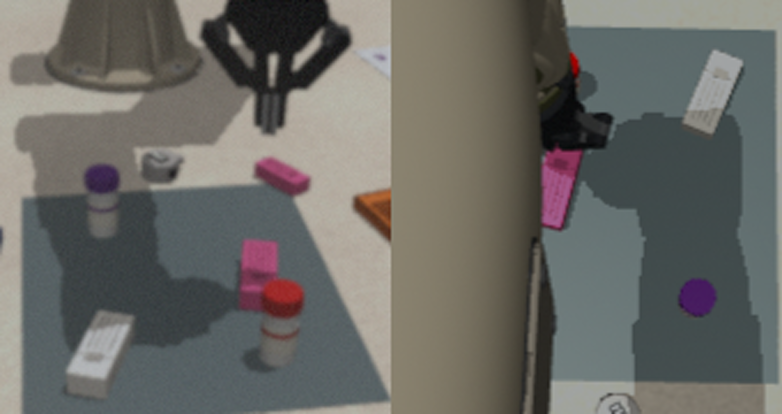

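The pink mailer is still in place, so the fingers slid over its top and I need to grip lower.

Request:
{"fn": "send_rows", "kwargs": {"increments": [{"dx": 0, "dy": 0, "dz": 0, "roll": 0, "claw": 1}, {"dx": 0, "dy": 0, "dz": 0, "roll": 0, "claw": 1}, {"dx": 0, "dy": 0, "dz": -0.8, "roll": 0, "claw": 1}, {"dx": 0, "dy": 0, "dz": -1.8, "roll": 0, "claw": 1}, {"dx": 0, "dy": 0, "dz": -2.4, "roll": 0, "claw": 1}]}}

```text
clock: 19.35
tcp_pos: [0.5783, 0.0746, 0.0635]
orientation: [-0.001, 0.118, 0.993, -0.0]
wrist_force: [-0.6, 0.1, -0.1]
finger_gap: 0.0851
grip_force: 0.0
```

Request:
{"fn": "send_rows", "kwargs": {"increments": [{"dx": 0, "dy": 0, "dz": -0.6, "roll": 0, "claw": 1}, {"dx": 0, "dy": 0, "dz": -1.4, "roll": 0, "claw": 1}, {"dx": 0, "dy": 0, "dz": -2.0, "roll": 0, "claw": 1}, {"dx": 0, "dy": 0, "dz": -2.4, "roll": 0, "claw": 1}, {"dx": 0, "dy": 0, "dz": -2.5, "roll": 0, "claw": 1}]}}

```text
clock: 19.98
tcp_pos: [0.5793, 0.0746, 0.0025]
orientation: [-0.0, 0.118, 0.993, -0.0]
wrist_force: [0.1, -0.2, 0.1]
finger_gap: 0.0855
grip_force: 0.0
```

Request:
{"fn": "send_rows", "kwargs": {"increments": [{"dx": 0, "dy": 0, "dz": 0, "roll": 0, "claw": 0.2}, {"dx": 0, "dy": 0, "dz": 0, "roll": 0, "claw": 0.1}, {"dx": 0, "dy": 0, "dz": 0, "roll": 0, "claw": 0}, {"dx": 0, "dy": 0, "dz": 0, "roll": 0, "claw": -0.1}, {"dx": 0, "dy": 0, "dz": 0, "roll": 0, "claw": -0.3}]}}

```text
clock: 20.6
tcp_pos: [0.5797, 0.0747, 0.0032]
orientation: [0.0, 0.118, 0.993, 0.0]
wrist_force: [0.6, 0.1, -0.5]
finger_gap: 0.0299
grip_force: 0.0
```

```bash
python3 - <<'E'
from workcell import *
import cv2,numpy as np
a=read_camera("scene")["image"][150:280,260:370]
cv2.imwrite("pics/g5.png",cv2.resize(a,None,fx=4.5,fy=4.5,interpolation=cv2.INTER_CUBIC))
E
```

```text
(no output)
```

View pics/g5.png

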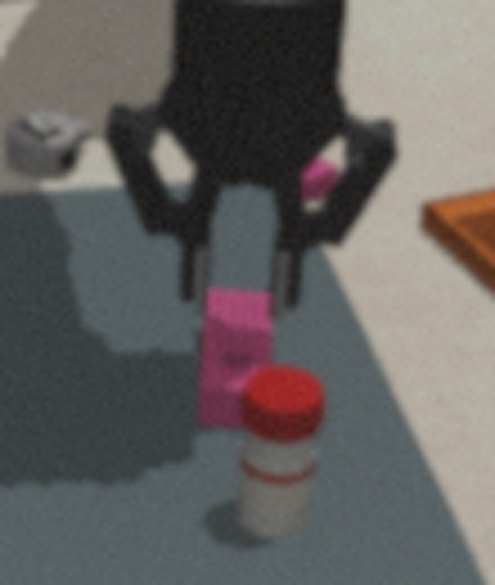

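```bash
python3 - <<'E'
from geo import *
np.set_printoptions(precision=1,suppress=True)
K=lambda u,v:(260+(u-1.75)/4.5,150+(v-1.75)/4.5)
print("pink now",w("scene",K(238,338),.024)," far edge",w("scene",K(239,290),.024))
print("pink orig", S(432,236,.024))
print("finger tips assuming z .008", w("scene",K(195,302),.008),w("scene",K(287,305),.008))
c=C["scene"];q=c["world_to_cam"]@np.array([.579,.0746,.003,1]);u=c["cx"]+c["fx"]*q[0]/-q[2];v=c["cy"]-c["fy"]*q[1]/-q[2]
print("tcp at",(u-260)*4.5,(v-150)*4.5)
P=[(400,200),(463,200),(460,280),(400,285)]
print([S(*p,.024) for p in P])
E
```

```text
pink now [581.6  75.1]  far edge [539.4  84.7]
pink orig [577.4  76.2]
finger tips assuming z .008 [523.5  66. ] [532.  112.6]
tcp at 231.6705792355679 368.6939532605762
[array([539.5,  66. ]), array([543.8, 101.5]), array([619.8,  82.1]), array([620.4,  49.8])]
```

```bash
python3 - <<'E'
from geo import *
from workcell import get_state
c=C["scene"]
def z_at(u,v,x):
    zs=np.linspace(-.02,.12,1401); return min(zs,key=lambda z:abs(w("scene",(u,v),z)[0]-x*1000))
K=lambda u,v:(260+(u-1.75)/4.5,150+(v-1.75)/4.5)
for p in((195,302),(287,305)): z=z_at(*K(*p),.579);print(p,z,w("scene",K(*p),z))
for p in((557,72),(690,80)): q=(100+p[0]/2.9,160+p[1]/2.9);z=z_at(*q,.577);print(p,z,w("scene",q,z))
s=get_state();print(s["tcp_pos"],s["joint_pos"],s["finger_gap"])
E
```

```text
(195, 302) 0.044899999999999995 [579.0587598   53.29516174]
(287, 305) 0.039599999999999996 [579.03009119  98.84324103]
(557, 72) 0.12 [570.70969551  28.43287509]
(690, 80) 0.1108 [577.04129763 125.11787546]
[0.57954744 0.07460929 0.00301963] [-9.34424344e-03  4.55629603e-01 -2.36662546e-01  8.78600634e-01
  6.35154051e-05  2.27145084e-01] 0.02979020712007261
```

The picture shows the fingertips about 38 mm higher than the reported TCP. The containers were gripped by their caps, which is fine. For the mailer I'll open and go down in steps, watching the force.

Request:
{"fn": "send_rows", "kwargs": {"increments": [{"dx": 0, "dy": 0, "dz": 0, "roll": 0, "claw": 0.6}, {"dx": 0, "dy": 0, "dz": 0, "roll": 0, "claw": 0.8}, {"dx": 0, "dy": 0, "dz": 0, "roll": 0, "claw": 0.8}, {"dx": 0, "dy": 0, "dz": -0.3, "roll": 0, "claw": 0.8}, {"dx": 0, "dy": 0, "dz": -0.6, "roll": 0, "claw": 0.8}]}}

```text
clock: 21.48
tcp_pos: [0.5795, 0.0746, -0.0125]
orientation: [-0.0, 0.118, 0.993, 0.0]
wrist_force: [-0.6, 0.3, -0.0]
finger_gap: 0.0769
grip_force: 0.0
```

Request:
{"fn": "send_rows", "kwargs": {"increments": [{"dx": 0, "dy": 0, "dz": -0.1, "roll": 0, "claw": 0.8}, {"dx": 0, "dy": 0, "dz": -0.2, "roll": 0, "claw": 0.8}, {"dx": 0, "dy": 0, "dz": -0.3, "roll": 0, "claw": 0.8}, {"dx": 0, "dy": 0, "dz": -0.4, "roll": 0, "claw": 0.8}, {"dx": 0, "dy": 0, "dz": -0.5, "roll": 0, "claw": 0.8}]}}

```text
clock: 22.1
tcp_pos: [0.5797, 0.0746, -0.0245]
orientation: [0.0, 0.118, 0.993, 0.0]
wrist_force: [0.4, 0.9, -0.2]
finger_gap: 0.0767
grip_force: 0.0
```

```bash
python3 - <<'E'
from workcell import *
import cv2,numpy as np
a=read_camera("scene")["image"][150:280,260:370]
cv2.imwrite("pics/g6.png",cv2.resize(a,None,fx=4.5,fy=4.5,interpolation=cv2.INTER_CUBIC))
E
```

```text
(no output)
```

View pics/g6.png

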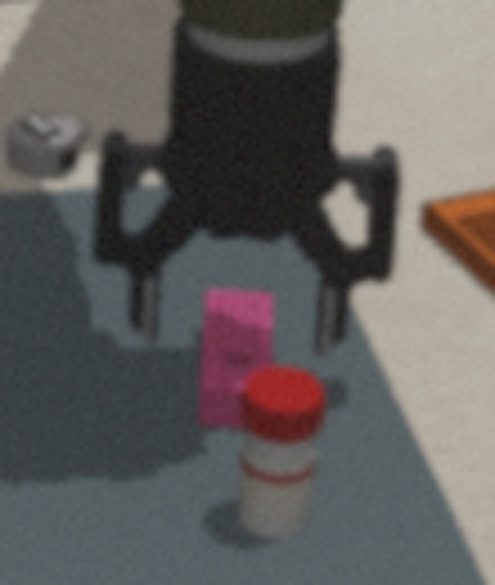

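The fingers straddle the mailer (tips 145,340 and 328,350), still about 19 mm up. I'll go a bit lower and close.

Request:
{"fn": "send_rows", "kwargs": {"increments": [{"dx": 0, "dy": 0, "dz": -0.1, "roll": 0, "claw": 0.6}, {"dx": 0, "dy": 0, "dz": -0.22, "roll": 0, "claw": 0.4}, {"dx": 0, "dy": 0, "dz": -0.22, "roll": 0, "claw": 0.1}, {"dx": 0, "dy": 0, "dz": -0.22, "roll": 0, "claw": -0.1}, {"dx": 0, "dy": 0, "dz": -0.22, "roll": 0, "claw": -0.3}]}}

```text
clock: 22.78
tcp_pos: [0.58, 0.0746, -0.0296]
orientation: [0.0, 0.118, 0.993, 0.0]
wrist_force: [0.3, -0.2, -0.2]
finger_gap: 0.0334
grip_force: 31.0
```

Request:
{"fn": "send_rows", "kwargs": {"increments": [{"dx": 0, "dy": 0, "dz": 0, "roll": 0, "claw": -0.5}, {"dx": 0, "dy": 0, "dz": 0, "roll": 0, "claw": -0.7}, {"dx": 0, "dy": 0, "dz": 0, "roll": 0, "claw": -1}, {"dx": 0, "dy": 0, "dz": 0, "roll": 0, "claw": -1}, {"dx": 0, "dy": 0, "dz": 0, "roll": 0, "claw": -1}]}}

```text
clock: 23.4
tcp_pos: [0.5799, 0.0746, -0.0297]
orientation: [0.0, 0.118, 0.993, 0.0]
wrist_force: [0.6, -0.5, 2.8]
finger_gap: 0.0333
grip_force: 31.4
```

Request:
{"fn": "send_rows", "kwargs": {"increments": [{"dx": 0, "dy": 0, "dz": 0.4, "roll": 0, "claw": -1}, {"dx": 0, "dy": 0, "dz": 1.2, "roll": 0, "claw": -1}, {"dx": 0, "dy": 0, "dz": 2.4, "roll": 0, "claw": -1}, {"dx": 0, "dy": 0, "dz": 3.6, "roll": 0, "claw": -1}, {"dx": 0, "dy": -0.4, "dz": 4.4, "roll": 0, "claw": -1}]}}

```text
clock: 24.02
tcp_pos: [0.5799, 0.065, 0.0819]
orientation: [0.001, 0.117, 0.993, 0.0]
wrist_force: [0.6, -0.7, -0.3]
finger_gap: 0.0333
grip_force: 31.1
```

Request:
{"fn": "send_rows", "kwargs": {"increments": [{"dx": -0.2, "dy": -1.2, "dz": 0, "roll": 0.1, "claw": -1}, {"dx": -0.5, "dy": -3, "dz": 0, "roll": 0.3, "claw": -1}, {"dx": -0.9, "dy": -5, "dz": 0, "roll": 0.5, "claw": -1}, {"dx": -1.2, "dy": -7, "dz": 0, "roll": 0.7, "claw": -1}, {"dx": -1.5, "dy": -9, "dz": 0, "roll": 0.7, "claw": -1}]}}

```text
clock: 24.65
tcp_pos: [0.5415, -0.1618, 0.0805]
orientation: [-0.0, 0.069, 0.998, 0.0]
wrist_force: [0.0, 0.9, -0.4]
finger_gap: 0.0332
grip_force: 31.1
```

Request:
{"fn": "send_rows", "kwargs": {"increments": [{"dx": -0.3, "dy": -1.6, "dz": 0, "roll": 0, "claw": -1}, {"dx": -0.6, "dy": -3.2, "dz": 0, "roll": 0, "claw": -1}, {"dx": -0.82, "dy": -4.4, "dz": 0, "roll": 0, "claw": -1}, {"dx": -0.82, "dy": -4.88, "dz": 0, "roll": 0, "claw": -1}, {"dx": -0.82, "dy": -4.88, "dz": 0, "roll": 0, "claw": -1}]}}

```text
clock: 25.28
tcp_pos: [0.5215, -0.2825, 0.0801]
orientation: [-0.0, 0.07, 0.998, 0.0]
wrist_force: [0.2, 0.4, -0.1]
finger_gap: 0.0335
grip_force: 31.1
```

Request:
{"fn": "send_rows", "kwargs": {"increments": [{"dx": 0, "dy": 0, "dz": -0.6, "roll": 0, "claw": -1}, {"dx": 0, "dy": 0, "dz": -1.4, "roll": 0, "claw": -1}, {"dx": 0, "dy": 0, "dz": -2.2, "roll": 0, "claw": -1}, {"dx": 0, "dy": 0, "dz": -2.8, "roll": 0, "claw": -1}, {"dx": 0, "dy": 0, "dz": -2.8, "roll": 0, "claw": -1}]}}

```text
clock: 25.9
tcp_pos: [0.5205, -0.2807, 0.0083]
orientation: [-0.001, 0.069, 0.998, 0.001]
wrist_force: [-0.4, -0.2, 0.0]
finger_gap: 0.0335
grip_force: 31.1
```

```bash
python3 - <<'E'
from workcell import *
import cv2,numpy as np
a=read_camera("scene")["image"][130:270,90:230]
b=read_camera("top")["image"][150:270,300:440]
cv2.imwrite("pics/g7.png",cv2.resize(np.hstack([a[:120],b]) if 0 else np.hstack([a,np.pad(b,((0,20),(0,0),(0,0)))]),None,fx=2.8,fy=2.8,interpolation=cv2.INTER_CUBIC))
E
```

```text
(no output)
```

View pics/g7.png

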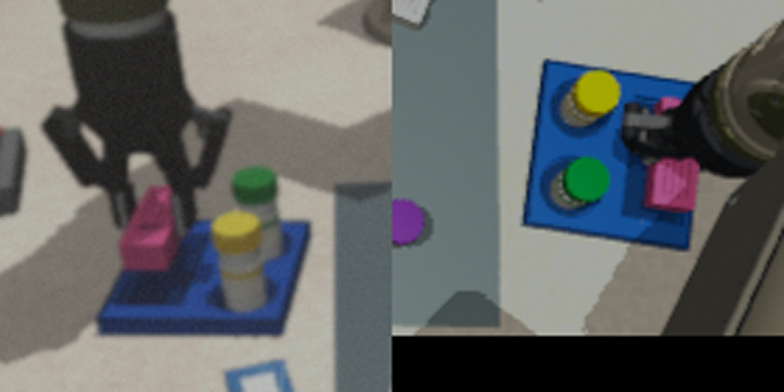

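The mailer is held level over the pocket, and the linkage clears the caps.

Request:
{"fn": "send_rows", "kwargs": {"increments": [{"dx": 0, "dy": 0, "dz": -0.3, "roll": 0, "claw": -1}, {"dx": 0, "dy": 0, "dz": -0.6, "roll": 0, "claw": -1}, {"dx": 0, "dy": 0, "dz": -0.9, "roll": 0, "claw": -1}, {"dx": 0, "dy": 0, "dz": -1.1, "roll": 0, "claw": -1}, {"dx": 0, "dy": 0, "dz": -1.2, "roll": 0, "claw": -1}]}}

```text
clock: 26.62
tcp_pos: [0.5213, -0.2822, -0.0205]
orientation: [-0.0, 0.069, 0.998, 0.0]
wrist_force: [0.2, 0.2, -0.5]
finger_gap: 0.0337
grip_force: 31.1
```

Request:
{"fn": "send_rows", "kwargs": {"increments": [{"dx": 0, "dy": 0, "dz": -0.06, "roll": 0, "claw": -1}, {"dx": 0, "dy": 0, "dz": -0.1, "roll": 0, "claw": -1}, {"dx": 0, "dy": 0, "dz": -0.1, "roll": 0, "claw": -1}, {"dx": 0, "dy": 0, "dz": -0.1, "roll": 0, "claw": -1}, {"dx": 0, "dy": 0, "dz": -0.1, "roll": 0, "claw": -1}]}}

```text
clock: 27.25
tcp_pos: [0.5217, -0.2824, -0.0223]
orientation: [0.0, 0.069, 0.998, -0.0]
wrist_force: [-1.4, 0.5, -0.3]
finger_gap: 0.0335
grip_force: 31.1
```

Request:
{"fn": "send_rows", "kwargs": {"increments": [{"dx": 0, "dy": 0, "dz": -0.05, "roll": 0, "claw": -1}, {"dx": 0, "dy": 0, "dz": -0.06, "roll": 0, "claw": -1}, {"dx": 0, "dy": 0, "dz": -0.06, "roll": 0, "claw": -0.1}, {"dx": 0, "dy": 0, "dz": -0.06, "roll": 0, "claw": 0.02}, {"dx": 0, "dy": 0, "dz": -0.06, "roll": 0, "claw": 0.05}]}}

```text
clock: 27.88
tcp_pos: [0.5214, -0.2823, -0.0242]
orientation: [-0.0, 0.069, 0.998, 0.0]
wrist_force: [0.1, 0.4, -0.1]
finger_gap: 0.0448
grip_force: 0.0
```

Request:
{"fn": "send_rows", "kwargs": {"increments": [{"dx": 0, "dy": 0, "dz": 0.3, "roll": 0, "claw": 0.05}, {"dx": 0, "dy": 0, "dz": 1, "roll": 0, "claw": 0.05}, {"dx": 0, "dy": 0, "dz": 2, "roll": 0, "claw": 0.05}, {"dx": 0, "dy": 0, "dz": 3.2, "roll": 0, "claw": 0.05}, {"dx": 0, "dy": 0, "dz": 4.4, "roll": 0, "claw": 0.3}]}}

```text
clock: 28.5
tcp_pos: [0.5216, -0.2824, 0.0874]
orientation: [0.0, 0.069, 0.998, -0.0]
wrist_force: [0.6, -0.1, 0.9]
finger_gap: 0.0558
grip_force: 0.0
```

Request:
{"fn": "send_rows", "kwargs": {"increments": [{"dx": -0.4, "dy": 1.6, "dz": 0.3, "roll": 0, "claw": 0.6}, {"dx": -0.9, "dy": 3.4, "dz": 0.6, "roll": 0, "claw": 0.8}, {"dx": -1.4, "dy": 5.4, "dz": 0.6, "roll": 0, "claw": 1}, {"dx": -1.9, "dy": 7.2, "dz": 0.6, "roll": 0, "claw": 1}, {"dx": -2.28, "dy": 8.7, "dz": 0.6, "roll": 0, "claw": 1}]}}

```text
clock: 29.12
tcp_pos: [0.464, -0.0633, 0.1017]
orientation: [0.0, 0.069, 0.998, 0.0]
wrist_force: [0.0, 0.1, 0.2]
finger_gap: 0.0853
grip_force: 0.0
```

Request:
{"fn": "send_rows", "kwargs": {"increments": [{"dx": 0, "dy": 0, "dz": -0.4, "roll": 0, "claw": 1}, {"dx": 0, "dy": 0, "dz": -1.4, "roll": 0, "claw": 1}, {"dx": 0, "dy": 0, "dz": -2.4, "roll": 0, "claw": 1}, {"dx": 0, "dy": 0, "dz": -3.1, "roll": 0, "claw": 1}, {"dx": 0, "dy": 0, "dz": -3.4, "roll": 0, "claw": 1}]}}

```text
clock: 29.75
tcp_pos: [0.4642, -0.0655, 0.015]
orientation: [-0.001, 0.07, 0.998, 0.0]
wrist_force: [-0.0, 0.1, 0.4]
finger_gap: 0.0852
grip_force: 0.0
```

```bash
python3 - <<'E'
from workcell import *
import cv2,numpy as np
print(get_state()["tcp_pos"])
a=read_camera("scene")["image"][140:270,110:310]
cv2.imwrite("pics/g8.png",cv2.resize(a,None,fx=3.5,fy=3.5,interpolation=cv2.INTER_CUBIC))
E
```

```text
[ 0.46422436 -0.06554474  0.01503908]
```

View pics/g8.png

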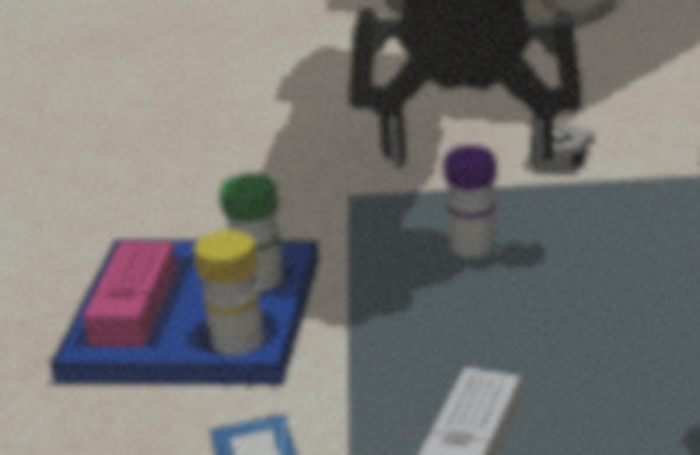

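The pink mailer lies flat in the blue pocket (130,290) and the fingers straddle the purple cap. Now close and lift.

Request:
{"fn": "send_rows", "kwargs": {"increments": [{"dx": 0, "dy": 0, "dz": 0, "roll": 0, "claw": 0}, {"dx": 0, "dy": 0, "dz": 0, "roll": 0, "claw": -0.2}, {"dx": 0, "dy": 0, "dz": 0, "roll": 0, "claw": -0.4}, {"dx": 0, "dy": 0, "dz": 0, "roll": 0, "claw": -0.6}, {"dx": 0, "dy": 0, "dz": 0, "roll": 0, "claw": -1}]}}

```text
clock: 30.42
tcp_pos: [0.4653, -0.0651, 0.0169]
orientation: [0.001, 0.069, 0.998, -0.0]
wrist_force: [-0.8, -0.2, 5.1]
finger_gap: 0.0326
grip_force: 29.8
```

Request:
{"fn": "send_rows", "kwargs": {"increments": [{"dx": 0, "dy": 0, "dz": 0, "roll": 0, "claw": -1}, {"dx": 0, "dy": 0, "dz": 0, "roll": 0, "claw": -1}, {"dx": 0, "dy": 0, "dz": 0, "roll": 0, "claw": -1}, {"dx": 0, "dy": 0, "dz": 0.2, "roll": 0, "claw": -1}, {"dx": 0, "dy": 0, "dz": 0.6, "roll": 0, "claw": -1}]}}

```text
clock: 31.05
tcp_pos: [0.4639, -0.0646, 0.031]
orientation: [-0.001, 0.069, 0.998, 0.0]
wrist_force: [-0.2, -0.8, -0.7]
finger_gap: 0.0324
grip_force: 29.9
```

Request:
{"fn": "send_rows", "kwargs": {"increments": [{"dx": 0, "dy": 0, "dz": 0.7, "roll": 0, "claw": -1}, {"dx": 0, "dy": 0, "dz": 1.5, "roll": 0, "claw": -1}, {"dx": 0, "dy": 0, "dz": 2.4, "roll": 0, "claw": -1}, {"dx": 0, "dy": 0, "dz": 3.2, "roll": 0, "claw": -1}, {"dx": 0, "dy": 0.5, "dz": 3.5, "roll": 0, "claw": -1}]}}

```text
clock: 31.68
tcp_pos: [0.4655, -0.0526, 0.1201]
orientation: [0.001, 0.07, 0.998, -0.0]
wrist_force: [-0.2, 0.7, 0.1]
finger_gap: 0.0324
grip_force: 29.9
```

Request:
{"fn": "send_rows", "kwargs": {"increments": [{"dx": 0, "dy": 1.2, "dz": 0, "roll": 0.3, "claw": -1}, {"dx": -0.1, "dy": 3, "dz": 0, "roll": 0.8, "claw": -1}, {"dx": -0.1, "dy": 5, "dz": 0, "roll": 1.4, "claw": -1}, {"dx": -0.2, "dy": 7, "dz": 0, "roll": 2.0, "claw": -1}, {"dx": -0.26, "dy": 9, "dz": 0, "roll": 2.7, "claw": -1}]}}

```text
clock: 32.3
tcp_pos: [0.457, 0.1748, 0.1182]
orientation: [-0.0, -0.121, 0.993, 0.0]
wrist_force: [1.3, 0.1, 0.4]
finger_gap: 0.0324
grip_force: 29.9
```

Request:
{"fn": "send_rows", "kwargs": {"increments": [{"dx": 0, "dy": 1.8, "dz": 0, "roll": 0, "claw": -1}, {"dx": 0, "dy": 3.4, "dz": 0, "roll": 0, "claw": -1}, {"dx": 0, "dy": 4.8, "dz": 0, "roll": 0, "claw": -1}, {"dx": 0, "dy": 5.6, "dz": 0, "roll": 0, "claw": -1}, {"dx": 0, "dy": 5.78, "dz": 0, "roll": 0, "claw": -1}]}}

```text
clock: 32.92
tcp_pos: [0.4574, 0.318, 0.1181]
orientation: [-0.0, -0.12, 0.993, -0.0]
wrist_force: [0.6, -0.2, -1.2]
finger_gap: 0.0328
grip_force: 29.9
```

Request:
{"fn": "send_rows", "kwargs": {"increments": [{"dx": 0, "dy": 0, "dz": -0.4, "roll": 0, "claw": -1}, {"dx": 0, "dy": 0, "dz": -1, "roll": 0, "claw": -1}, {"dx": 0, "dy": 0, "dz": -1.8, "roll": 0, "claw": -1}, {"dx": 0, "dy": 0, "dz": -2.6, "roll": 0, "claw": -1}, {"dx": 0, "dy": 0, "dz": -3.0, "roll": 0, "claw": -1}]}}

```text
clock: 33.55
tcp_pos: [0.457, 0.3155, 0.0415]
orientation: [-0.001, -0.118, 0.993, -0.001]
wrist_force: [-0.8, 0.7, -1.3]
finger_gap: 0.0328
grip_force: 29.9
```

Request:
{"fn": "send_rows", "kwargs": {"increments": [{"dx": 0.04, "dy": 0, "dz": -0.3, "roll": 0, "claw": -1}, {"dx": 0.04, "dy": 0, "dz": -0.55, "roll": 0, "claw": -1}, {"dx": 0.04, "dy": 0, "dz": -0.7, "roll": 0, "claw": -1}, {"dx": 0.04, "dy": 0, "dz": -0.76, "roll": 0, "claw": -1}, {"dx": 0.04, "dy": 0, "dz": -0.76, "roll": 0, "claw": -1}]}}

```text
clock: 34.17
tcp_pos: [0.4592, 0.3173, 0.0247]
orientation: [0.0, -0.119, 0.993, 0.0]
wrist_force: [-0.1, -0.1, -0.4]
finger_gap: 0.0327
grip_force: 29.9
```

Request:
{"fn": "send_rows", "kwargs": {"increments": [{"dx": 0, "dy": 0, "dz": -0.04, "roll": 0, "claw": -1}, {"dx": 0, "dy": 0, "dz": -0.06, "roll": 0, "claw": -1}, {"dx": 0, "dy": 0, "dz": -0.06, "roll": 0, "claw": -1}, {"dx": 0, "dy": 0, "dz": -0.06, "roll": 0, "claw": -1}, {"dx": 0, "dy": 0, "dz": -0.06, "roll": 0, "claw": -1}]}}

```text
clock: 34.8
tcp_pos: [0.4591, 0.3171, 0.0231]
orientation: [-0.0, -0.119, 0.993, 0.0]
wrist_force: [-0.2, -0.1, -0.2]
finger_gap: 0.0327
grip_force: 29.9
```

Request:
{"fn": "send_rows", "kwargs": {"increments": [{"dx": 0, "dy": 0, "dz": -0.04, "roll": 0, "claw": -1}, {"dx": 0, "dy": 0, "dz": -0.08, "roll": 0, "claw": -1}, {"dx": 0, "dy": 0, "dz": -0.08, "roll": 0, "claw": -1}, {"dx": 0, "dy": 0, "dz": -0.08, "roll": 0, "claw": -1}, {"dx": 0, "dy": 0, "dz": -0.08, "roll": 0, "claw": -1}]}}

```text
clock: 35.42
tcp_pos: [0.4599, 0.3174, 0.0229]
orientation: [0.001, -0.119, 0.993, 0.0]
wrist_force: [-2.3, -1.2, 10.6]
finger_gap: 0.0327
grip_force: 31.1
```

Request:
{"fn": "send_rows", "kwargs": {"increments": [{"dx": 0, "dy": 0, "dz": 0.08, "roll": 0, "claw": -0.2}, {"dx": 0, "dy": 0, "dz": 0.08, "roll": 0, "claw": 0}, {"dx": 0, "dy": 0, "dz": 0.08, "roll": 0, "claw": 0.2}, {"dx": 0, "dy": 0, "dz": 0.08, "roll": 0, "claw": 0.3}, {"dx": 0, "dy": 0, "dz": 0.08, "roll": 0, "claw": 0.3}]}}

```text
clock: 36.05
tcp_pos: [0.459, 0.3171, 0.0229]
orientation: [-0.0, -0.119, 0.993, -0.0]
wrist_force: [0.2, -0.1, -0.4]
finger_gap: 0.0554
grip_force: 0.0
```

Request:
{"fn": "send_rows", "kwargs": {"increments": [{"dx": 0, "dy": 0, "dz": 0.4, "roll": 0, "claw": 0.4}, {"dx": 0, "dy": 0, "dz": 1.5, "roll": 0, "claw": 0.4}, {"dx": 0, "dy": 0, "dz": 2.7, "roll": 0, "claw": 0.4}, {"dx": 0, "dy": 0, "dz": 3.5, "roll": 0, "claw": 0.4}, {"dx": 0.4, "dy": -0.8, "dz": 3.8, "roll": 0, "claw": 0.6}]}}

```text
clock: 36.67
tcp_pos: [0.4698, 0.2983, 0.1206]
orientation: [0.002, -0.12, 0.993, 0.001]
wrist_force: [0.6, -0.1, 0.1]
finger_gap: 0.0683
grip_force: 0.0
```

```bash
python3 - <<'E'
from geo import *
print(S(157,376,.024), [S(*p,.024) for p in((150,320),(214,330),(165,430),(98,425))])
from workcell import get_state
s=get_state();print(s["tcp_pos"])
E
```

```text
[679.84938232 -81.78250247] [array([634.64620443, -82.03026349]), array([646.90864739, -50.76932673]), array([719.77981448, -80.99117135]), array([ 712.36930153, -111.51693525])]
[0.47075099 0.29655703 0.12008148]
```

Request:
{"fn": "send_rows", "kwargs": {"increments": [{"dx": 0.9, "dy": -1.7, "dz": 0, "roll": -0.5, "claw": 0.8}, {"dx": 1.8, "dy": -3.4, "dz": 0, "roll": -1.2, "claw": 0.8}, {"dx": 2.8, "dy": -5.2, "dz": 0, "roll": -2, "claw": 0.8}, {"dx": 3.8, "dy": -7, "dz": 0, "roll": -2.8, "claw": 0.8}, {"dx": 4.8, "dy": -8.8, "dz": 0, "roll": -3.6, "claw": 0.8}]}}

```text
clock: 37.4
tcp_pos: [0.5896, 0.0761, 0.1181]
orientation: [-0.0, 0.134, 0.991, 0.0]
wrist_force: [0.9, 0.1, 0.3]
finger_gap: 0.0767
grip_force: 0.0
```

Request:
{"fn": "send_rows", "kwargs": {"increments": [{"dx": 0.9, "dy": -1.8, "dz": 0, "roll": -0.5, "claw": 0.8}, {"dx": 1.9, "dy": -3.5, "dz": 0, "roll": -0.88, "claw": 0.8}, {"dx": 2.8, "dy": -5.2, "dz": 0, "roll": -0.88, "claw": 0.8}, {"dx": 3.53, "dy": -6.39, "dz": -0.5, "roll": -0.88, "claw": 0.8}, {"dx": 3.53, "dy": -6.39, "dz": -1.5, "roll": -0.88, "claw": 0.8}]}}

```text
clock: 38.02
tcp_pos: [0.6796, -0.0854, 0.0807]
orientation: [0.002, 0.194, 0.981, -0.0]
wrist_force: [-0.3, 0.3, -0.3]
finger_gap: 0.0765
grip_force: 0.0
```

Request:
{"fn": "send_rows", "kwargs": {"increments": [{"dx": 0, "dy": 0, "dz": -0.8, "roll": 0, "claw": 0.8}, {"dx": 0, "dy": 0, "dz": -1.7, "roll": 0, "claw": 0.8}, {"dx": 0, "dy": 0, "dz": -2.4, "roll": 0, "claw": 0.8}, {"dx": 0, "dy": 0, "dz": -3, "roll": 0, "claw": 0.8}, {"dx": 0, "dy": 0, "dz": -3.2, "roll": 0, "claw": 0.8}]}}

```text
clock: 38.65
tcp_pos: [0.6767, -0.0823, -0.0006]
orientation: [-0.001, 0.192, 0.981, 0.0]
wrist_force: [0.7, 0.3, -0.1]
finger_gap: 0.077
grip_force: 0.0
```

Request:
{"fn": "send_rows", "kwargs": {"increments": [{"dx": 0.03, "dy": 0, "dz": -0.3, "roll": 0, "claw": 0.8}, {"dx": 0.03, "dy": 0, "dz": -0.6, "roll": 0, "claw": 0.8}, {"dx": 0.03, "dy": 0, "dz": -0.9, "roll": 0, "claw": 0.8}, {"dx": 0.03, "dy": 0, "dz": -1.1, "roll": 0, "claw": 0.8}, {"dx": 0.03, "dy": 0, "dz": -1.16, "roll": 0, "claw": 0.7}]}}

```text
clock: 39.28
tcp_pos: [0.6778, -0.0826, -0.0289]
orientation: [-0.0, 0.192, 0.981, 0.0]
wrist_force: [-0.6, 0.4, 0.0]
finger_gap: 0.0724
grip_force: 0.0
```

Request:
{"fn": "send_rows", "kwargs": {"increments": [{"dx": 0, "dy": 0, "dz": 0, "roll": 0, "claw": 0.4}, {"dx": 0, "dy": 0, "dz": 0, "roll": 0, "claw": 0.1}, {"dx": 0, "dy": 0, "dz": 0, "roll": 0, "claw": -0.1}, {"dx": 0, "dy": 0, "dz": 0, "roll": 0, "claw": -0.3}, {"dx": 0, "dy": 0, "dz": 0, "roll": 0, "claw": -0.6}]}}

```text
clock: 39.9
tcp_pos: [0.6785, -0.0827, -0.028]
orientation: [0.0, 0.192, 0.981, 0.0]
wrist_force: [0.4, 0.7, 2.3]
finger_gap: 0.0336
grip_force: 31.5
```

Request:
{"fn": "send_rows", "kwargs": {"increments": [{"dx": 0, "dy": 0, "dz": 0, "roll": 0, "claw": -1}, {"dx": 0, "dy": 0, "dz": 0, "roll": 0, "claw": -1}, {"dx": 0, "dy": 0, "dz": 0, "roll": 0, "claw": -1}, {"dx": 0, "dy": 0, "dz": 0, "roll": 0, "claw": -1}, {"dx": 0, "dy": 0, "dz": 0.2, "roll": 0, "claw": -1}]}}

```text
clock: 40.52
tcp_pos: [0.677, -0.0824, -0.0243]
orientation: [-0.001, 0.192, 0.981, 0.0]
wrist_force: [-0.6, 0.4, -0.7]
finger_gap: 0.0332
grip_force: 31.2
```

Request:
{"fn": "send_rows", "kwargs": {"increments": [{"dx": 0, "dy": 0, "dz": 0.6, "roll": 0, "claw": -1}, {"dx": 0, "dy": 0, "dz": 1.4, "roll": 0, "claw": -1}, {"dx": 0, "dy": 0, "dz": 2.4, "roll": 0, "claw": -1}, {"dx": 0, "dy": 0, "dz": 3.6, "roll": 0, "claw": -1}, {"dx": 0, "dy": 0, "dz": 4.4, "roll": 0, "claw": -1}]}}

```text
clock: 41.15
tcp_pos: [0.6786, -0.0827, 0.089]
orientation: [0.001, 0.192, 0.981, 0.0]
wrist_force: [0.2, 0.4, -0.4]
finger_gap: 0.0333
grip_force: 31.2
```

Request:
{"fn": "send_rows", "kwargs": {"increments": [{"dx": -0.5, "dy": 1, "dz": 0, "roll": 0.3, "claw": -1}, {"dx": -1.2, "dy": 2.4, "dz": 0, "roll": 0.9, "claw": -1}, {"dx": -2, "dy": 4, "dz": 0, "roll": 1.5, "claw": -1}, {"dx": -2.9, "dy": 5.7, "dz": 0, "roll": 2.2, "claw": -1}, {"dx": -3.8, "dy": 7.4, "dz": 0, "roll": 2.9, "claw": -1}]}}

```text
clock: 41.78
tcp_pos: [0.5824, 0.1036, 0.0874]
orientation: [0.0, -0.01, 1.0, 0.0]
wrist_force: [1.0, 0.5, -0.4]
finger_gap: 0.033
grip_force: 31.2
```

Request:
{"fn": "send_rows", "kwargs": {"increments": [{"dx": -0.8, "dy": 1.6, "dz": 0, "roll": 0.6, "claw": -1}, {"dx": -1.6, "dy": 3.2, "dz": 0, "roll": 1.2, "claw": -1}, {"dx": -2.4, "dy": 4.8, "dz": 0, "roll": 1.56, "claw": -1}, {"dx": -2.9, "dy": 5.8, "dz": 0, "roll": 1.56, "claw": -1}, {"dx": -3.02, "dy": 6.12, "dz": 0, "roll": 1.56, "claw": -1}]}}

```text
clock: 42.4
tcp_pos: [0.5068, 0.2568, 0.0873]
orientation: [0.0, -0.119, 0.993, 0.0]
wrist_force: [0.2, -0.2, -0.9]
finger_gap: 0.0336
grip_force: 31.2
```

Request:
{"fn": "send_rows", "kwargs": {"increments": [{"dx": 0, "dy": 0, "dz": -0.6, "roll": 0, "claw": -1}, {"dx": 0, "dy": 0, "dz": -1.4, "roll": 0, "claw": -1}, {"dx": 0, "dy": 0, "dz": -2.2, "roll": 0, "claw": -1}, {"dx": 0, "dy": 0, "dz": -2.9, "roll": 0, "claw": -1}, {"dx": 0, "dy": 0, "dz": -3, "roll": 0, "claw": -1}]}}

```text
clock: 43.02
tcp_pos: [0.5066, 0.2535, 0.0094]
orientation: [-0.002, -0.117, 0.993, -0.001]
wrist_force: [-0.2, -0.3, -0.9]
finger_gap: 0.0333
grip_force: 31.2
```

Request:
{"fn": "send_rows", "kwargs": {"increments": [{"dx": 0, "dy": 0, "dz": -0.3, "roll": 0, "claw": -1}, {"dx": 0, "dy": 0, "dz": -0.6, "roll": 0, "claw": -1}, {"dx": 0, "dy": 0, "dz": -0.9, "roll": 0, "claw": -1}, {"dx": 0, "dy": 0, "dz": -1.2, "roll": 0, "claw": -1}, {"dx": 0, "dy": 0, "dz": -1.25, "roll": 0, "claw": -1}]}}

```text
clock: 43.65
tcp_pos: [0.5071, 0.2553, -0.0203]
orientation: [-0.001, -0.118, 0.993, -0.0]
wrist_force: [0.0, 0.7, -0.5]
finger_gap: 0.0332
grip_force: 31.2
```

Request:
{"fn": "send_rows", "kwargs": {"increments": [{"dx": 0, "dy": 0, "dz": -0.04, "roll": 0, "claw": -1}, {"dx": 0, "dy": 0, "dz": -0.06, "roll": 0, "claw": -1}, {"dx": 0, "dy": 0, "dz": -0.06, "roll": 0, "claw": -1}, {"dx": 0, "dy": 0, "dz": -0.06, "roll": 0, "claw": -1}, {"dx": 0, "dy": 0, "dz": -0.06, "roll": 0, "claw": -1}]}}

```text
clock: 44.28
tcp_pos: [0.5077, 0.2554, -0.0211]
orientation: [0.0, -0.117, 0.993, 0.0]
wrist_force: [0.2, 0.4, -0.4]
finger_gap: 0.0333
grip_force: 31.2
```

Request:
{"fn": "send_rows", "kwargs": {"increments": [{"dx": 0, "dy": 0, "dz": -0.04, "roll": 0, "claw": -1}, {"dx": 0, "dy": 0, "dz": -0.08, "roll": 0, "claw": -1}, {"dx": 0, "dy": 0, "dz": -0.08, "roll": 0, "claw": -1}, {"dx": 0, "dy": 0, "dz": -0.08, "roll": 0, "claw": -1}, {"dx": 0, "dy": 0, "dz": -0.08, "roll": 0, "claw": -1}]}}

```text
clock: 44.9
tcp_pos: [0.5078, 0.2554, -0.0221]
orientation: [0.0, -0.118, 0.993, 0.0]
wrist_force: [-2.6, -1.1, 8.5]
finger_gap: 0.0333
grip_force: 32.2
```

Request:
{"fn": "send_rows", "kwargs": {"increments": [{"dx": 0, "dy": 0, "dz": 0.05, "roll": 0, "claw": -0.2}, {"dx": 0, "dy": 0, "dz": 0.05, "roll": 0, "claw": 0}, {"dx": 0, "dy": 0, "dz": 0.05, "roll": 0, "claw": 0.05}, {"dx": 0, "dy": 0, "dz": 0.05, "roll": 0, "claw": 0.05}, {"dx": 0, "dy": 0, "dz": 0.05, "roll": 0, "claw": 0.05}]}}

```text
clock: 45.52
tcp_pos: [0.5076, 0.2554, -0.022]
orientation: [-0.0, -0.117, 0.993, 0.0]
wrist_force: [-0.3, -0.6, 0.3]
finger_gap: 0.0447
grip_force: 0.0
```

Request:
{"fn": "send_rows", "kwargs": {"increments": [{"dx": 0, "dy": 0, "dz": 0.3, "roll": 0, "claw": 0.05}, {"dx": 0, "dy": 0, "dz": 1, "roll": 0, "claw": 0.05}, {"dx": 0, "dy": 0, "dz": 2.4, "roll": 0, "claw": 0.05}, {"dx": 0, "dy": 0, "dz": 4, "roll": 0, "claw": 0.05}, {"dx": 0, "dy": 0, "dz": 6, "roll": 0, "claw": 0.3}]}}

```text
clock: 46.15
tcp_pos: [0.5069, 0.2551, 0.1292]
orientation: [-0.001, -0.117, 0.993, -0.0]
wrist_force: [0.4, -0.2, -0.6]
finger_gap: 0.0557
grip_force: 0.0
```

Request:
{"fn": "send_rows", "kwargs": {"increments": [{"dx": 0, "dy": -1.8, "dz": 0.6, "roll": 0, "claw": 0.4}, {"dx": -0.2, "dy": -4, "dz": 1, "roll": 0, "claw": 0.4}, {"dx": -0.5, "dy": -6.2, "dz": 1, "roll": 0, "claw": 0.4}, {"dx": -0.8, "dy": -8.4, "dz": 1, "roll": 0, "claw": 0.4}, {"dx": -1, "dy": -10.6, "dz": 1, "roll": 0, "claw": 0.4}]}}

```text
clock: 46.78
tcp_pos: [0.4822, -0.0112, 0.1539]
orientation: [0.001, -0.118, 0.993, -0.0]
wrist_force: [1.3, -0.5, 0.4]
finger_gap: 0.0597
grip_force: 0.0
```

Request:
{"fn": "send_rows", "kwargs": {"increments": [{"dx": -0.6, "dy": -2, "dz": 0, "roll": 0, "claw": 0.4}, {"dx": -1.4, "dy": -4, "dz": 0, "roll": 0, "claw": 0.4}, {"dx": -2.2, "dy": -6, "dz": 0, "roll": 0, "claw": 0.4}, {"dx": -3.1, "dy": -8, "dz": 0, "roll": 0, "claw": 0.4}, {"dx": -4, "dy": -10, "dz": 0, "roll": 0, "claw": 0.4}]}}

```text
clock: 47.4
tcp_pos: [0.3818, -0.2612, 0.1538]
orientation: [0.0, -0.117, 0.993, -0.0]
wrist_force: [0.2, -0.3, 0.6]
finger_gap: 0.0594
grip_force: 0.0
```

Request:
{"fn": "send_rows", "kwargs": {"increments": [{"dx": -0.5, "dy": -2, "dz": 0, "roll": 0, "claw": 0.4}, {"dx": -1, "dy": -4, "dz": 0, "roll": 0, "claw": 0.4}, {"dx": -1.5, "dy": -6, "dz": 0, "roll": 0, "claw": 0.4}, {"dx": -2, "dy": -7, "dz": 0, "roll": 0, "claw": 0.4}, {"dx": -2, "dy": -7, "dz": 0, "roll": 0, "claw": 0.4}]}}

```text
clock: 48.02
tcp_pos: [0.3317, -0.4364, 0.1532]
orientation: [0.0, -0.116, 0.993, -0.0]
wrist_force: [0.4, 0.4, -0.5]
finger_gap: 0.0597
grip_force: 0.0
```

```bash
python3 - <<'E'
from workcell import *
import cv2,numpy as np
a=read_camera("scene")["image"][150:300,110:450]
b=read_camera("top")["image"][100:270,95:435]
cv2.imwrite("pics/g9.png",cv2.resize(np.vstack([a[:,:],b[20:120+20]]),None,fx=2.3,fy=2.3,interpolation=cv2.INTER_CUBIC))
E
```

```text
(no output)
```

View pics/g9.png

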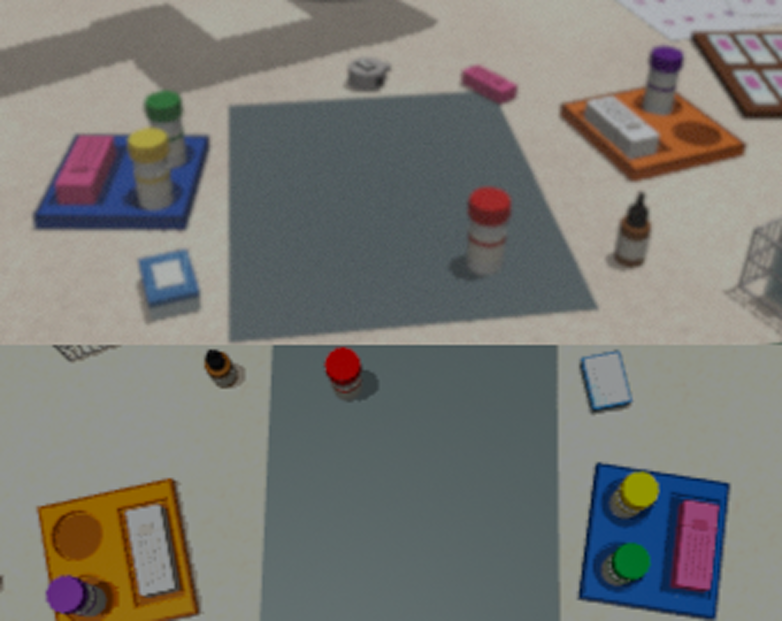

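Everything is seated: pink at (697,545) and white at (150,550) lie flat in their pockets. Green, yellow and purple stand in wells, and red still stands where it was.

```bash
python3 -c "
from workcell import *
print(hand_in())"
```

```text
the job is handed in; nothing more can be done
None
```

Both kits are made up and handed in at about 48 s on the robot clock: green, yellow and the larger pink mailer are in the blue tray, purple and the white mailer are in the orange tray, and red still stands where it was.

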